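# Make up the union nut on the bench water outlet

### The job

The hose tail on the bench water outlet has a new washer and its brass hex union nut is only started on the thread: with your fingers, run the nut up clockwise until it is hand-tight. Then set the ring spanner right down over the nut and let go of it, take it again by the end of its handle and pull the nut round about an eighth of a turn further, clockwise, keeping your fingers off the nut itself. Lift the spanner off and lay it flat back on the black rubber mat without dropping it, and leave the tube rack, the dropper bottle and the slide box as they stand.

Things in the scene. Friction and masses are not known exactly. Their poses are not given: they have to be found in the camera images.
- outlet: Fixed upright steel water outlet. Origin: centre of its base on the bench, z up, x towards its green handwheel. Base 76 mm across, 8 high; column 42 across; handwheel 40 across, centre 40 mm up, far face 58 mm out along x. Steel shoulder ring 52 mm across at 80 to 85 mm height; brass nut on it at 85 to 109 mm; above it a fixed hose tail 16 mm across, up to 132 mm.
- nut_top (a point): Centre of the top of the brass hex union nut, on the outlet's axis, 109 mm above the bench, z up; turns with the nut but stays at this height. Its x axis is square to one pair of flats, the others at 60 and 120 degrees. Nut 36 mm across flats, 42 across corners, 24 high, top 4 mm chamfered to 31 mm across; the wider shoulder ring under it begins at 85 mm height.
- nut (a joint): Turn of the nut on its thread, rad: negative while loose (-2.4 to -1.7 at the start), grows as it turns clockwise seen from above, 0 = hand-tight, where it stops firmly. Runs freely at about 0.12 N m, both ways.
- nip (a joint): How far the nut has been tightened past hand-tight, rad, clockwise seen from above: 0 at the start, end of travel 1.5; an eighth of a turn is 0.79. Turning it takes about 1.5 N m; it stays where it is left. Nut and nip add up to the nut's whole turn.
- spanner: Steel ring spanner, 193 mm, 0.28 to 0.5 kg. Origin: centre of the ring at its underside; +x along the handle. Ring 56 mm outside, 18 thick, hex opening 38 mm across flats, one pair square to x: fits when its x is at a multiple of 60 degrees from the nut point's x (play 0.05 rad). Handle 18 wide, 12 thick, undersides level. Seated at 85 mm height; let go, the handle sags up to 0.2 rad.
- spanner_mid (a point): Point in the middle of the handle's section, 60 mm from the ring's centre and 6 mm above the spanner's underside (about the centre of mass); axes as the spanner's. Nut and ring are oiled metal (friction about 0.2), but a ring pulled off askew can jam: lift it with a firm grip.
- spanner_end (a point): Point near the end of the handle, 130 mm from the ring's centre and 6 mm above its underside: the place to pull; axes as the spanner's.
- mat: Fixed black rubber mat, 260 x 150 x 3 mm, origin at the centre of its underside on the bench, x along its long side, z up. The spanner starts on it, and belongs there again at the end.
- tube_rack: Loose white wire rack with purple-capped blood tubes, 109 x 67 mm, 92 mm high, 0.35 kg; origin at the centre of its underside, x along its long side. Bystander.
- dropper_bottle: Small loose dropper bottle, 32 mm across, 78 mm high, clear with blue collar and black bulb; origin at the centre of its underside. Bystander.
- slide_box: Loose slide box, white with red lid, 87 x 107 x 48 mm; origin at the centre of its underside. Bystander.

How it is judged:
By the outcome, as a careful person would: the job done as asked, in the order asked, and still so for the second after the job is handed in, with the robot touching nothing.
It also fails if it takes over 72 s, if anything falls off the work surface, if the arm or the gripper's body presses on something with over 40 N, if the wrist force passes 120 N, or if a joint passes its speed limit or range.

### The arm

A 7-joint arm with a two-finger parallel gripper is mounted at the origin on the work surface. World frame = base frame: x ahead of the robot, y to its left, z up, the work surface at z = 0. Lengths are in m, angles in rad, forces in N, time in s.
With the tool pointing down it reaches from about 0.425 to 0.95 m from the base axis. Payload 4.7 kg.
Tool frame: the origin (TCP) lies between the finger pads; the fingertips stand 25 mm ahead of it and the grasp point (between the pads) lies 6 mm ahead of it; z points along the fingers, y is the line along which they close (so a half turn about z gives the same grasp; the last joint's range is limited). The gripper opens to 85 mm and grips with 20 to 120 N. Pads are 22 mm wide; open, the fingers measure 114 mm over their backs; the gripper's body (76 mm by 85 mm) begins 54 mm behind the grasp point. The pads swing forward as they close: fully open they stand 13 mm farther back than shut.
Start: joints at [1.168, 0.469, -0.049, 1.532, 0.024, 1.141, -0.082], TCP at [0.247, -0.628, 0.256] pointing down, gripper open.
Joint ranges: [-2.59, 2.59], [-0.33, 1.99], [-1.39, 1.29], [0.1, 2.45], [-1.04, 4.18], [0.21, 1.99], [-2.66, 2.66]. Speed limits (rad/s): [2.57, 2.57, 3.14, 3.14, 3.14, 3.14, 3.14].

### API

Orientations are given as a 3x3 rotation matrix whose columns are the frame's x, y, z axes.
In Python, from rig import * gives the robot as it stands. Calls block until the motion is done:
- movep(position, orientation): joint-space move of the TCP to a pose.
- move_l(position, attitude=None, feed=0.15, until_force=None): straight line of the TCP; attitude=None keeps the orientation; feed is the mean speed in m/s. With until_force (N) it stops when the force on the tool has changed by that much, and returns True; else False.
- move_joints(angles): joint-space move.
- command_gripper(opening, newtons=None): finger opening in m; newtons is the grip in N (None keeps the last); returns when the fingers have stopped.
- sleep(seconds).
- inverse_kinematics(position, orientation): joint angles nearest the present ones, or None.
- sense(): the state.
- camera(name): name is "side" or "top" or "wrist"; returns (picture, depth): 420x560x3 uint8, red, green, blue; 420x560 float32, m along the optical axis (not along the pixel's ray), 0 where there is no reading.
- camera_params(name): a dict with "K" (3x3 intrinsics, pixels), "position" and "rotation" of the camera in the world; the wrist camera has in their place "tool_from_camera" (4x4, takes a point from camera to tool coordinates, whose origin is the TCP and whose axes are the flange's). Camera axes: x right, y down, z forward; pixel columns grow to the right and rows downward; lengths in m; the calibration is good to about 2 mm. A picture is of the moment at which its call begins: read the wrist's pose just before it. camera_params takes no time and is no camera call.
A pose or a line that the arm cannot do raises Unreachable and nothing moves.
- finish_job(): hands the job in; it is judged then, once.
The state is a dict: "time_s": time; "joint_pos": joint angles; "qd": joint speeds; "joint_efforts": joint torques, N m; "position": TCP position; "tcp_rot": TCP orientation; "wrist_force": force on the tool from outside, world axes, zero at the start; "ft_torque": the same for the moment, N m; "finger_gap": finger opening in m; "gripper_force": force on a finger pad.
Only numpy, scipy, OpenCV 4.12 (cv2) and the standard library are available. Lean on these libraries where they do the work, as an engineer would, in place of code of your own. Each camera call takes 0.05 s, during which the arm holds its last target. There are 200 camera calls.

## Working session

There is one attempt and no reset: what is moved stays moved. The work goes in short steps, each a Python script; the robot and the scene stay as the last script left them, time stands still between calls to the robot, and variables do not carry over. Pictures are saved under pics/ and viewed, at most 10 in all, crops included, and the job is handed in when it is done.

```bash
mkdir -p pics; ls; python3 - <<'E'
from rig import *
import cv2,numpy as np
for n in("top","side"):
    p,d=camera(n); cv2.imwrite(f"pics/{n}0.png",p[:,:,::-1]); np.save(f"pics/{n}0.npy",d); c=camera_params(n); print(n,c)
print(camera_params("wrist")); s=sense(); print(s)
E
```

```text
pics
top {'K': array([[489.26330283,   0.        , 282.8006098 ],
       [  0.        , 489.26330283, 205.98306836],
       [  0.        ,   0.        ,   1.        ]]), 'position': array([ 0.38741542, -0.00221171,  1.23200146]), 'rotation': array([[-0.02467463, -0.98547848,  0.16799802],
       [-0.99967924,  0.02528287,  0.00148221],
       [-0.00570815, -0.16790756, -0.98578622]])}
side {'K': array([[461.31067868,   0.        , 286.75518383],
       [  0.        , 461.31067868, 203.5842985 ],
       [  0.        ,   0.        ,   1.        ]]), 'position': array([0.56526792, 0.8183575 , 0.60165479]), 'rotation': array([[-0.99934528,  0.00699827,  0.03549711],
       [-0.02695737,  0.5103517 , -0.85954316],
       [-0.02413132, -0.8599373 , -0.50982891]])}
{'K': array([[374.88754053,   0.        , 282.74700248],
       [  0.        , 374.88754053, 207.16656583],
       [  0.        ,   0.        ,   1.        ]]), 'tool_from_camera': array([[-2.47558264e-05, -9.52897531e-01, -3.03292424e-01,
         7.77912225e-02],
       [ 9.99999443e-01, -3.43473931e-04,  9.97517986e-04,
      
[... 325 characters left out ...]
), 'qd': array([-0.0016067 , -0.00135637, -0.00064361, -0.00299079,  0.00075173,
       -0.00018379, -0.00132069]), 'joint_efforts': array([ 1.50903812e-03, -5.11514103e+01, -4.66500618e-02, -2.38391358e+01,
        1.08051350e-02,  4.37616327e-03,  8.08324842e-06]), 'position': array([ 0.246305  , -0.62794555,  0.25536222]), 'tcp_rot': array([[ 9.30935910e-01,  3.65181924e-01, -7.02670436e-04],
       [ 3.65182593e-01, -9.30934555e-01,  1.59012954e-03],
       [-7.34536252e-05, -1.73691170e-03, -9.99998489e-01]]), 'wrist_force': array([-0.47985477,  0.66241038, -0.61718376]), 'ft_torque': array([ 0.05617538,  0.06731517, -0.02382205]), 'gripper_force': 0.0, 'finger_gap': 0.0854017306884261}
```

View pics/top0.png

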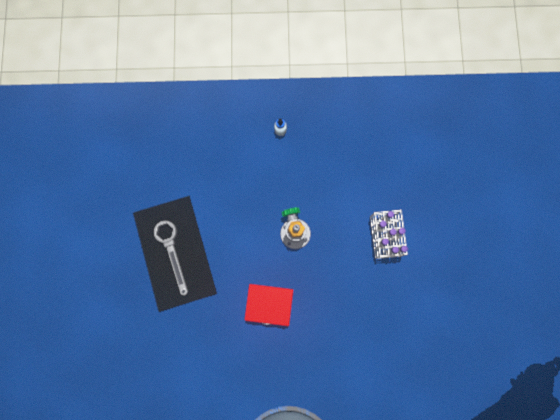

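View pics/side0.png

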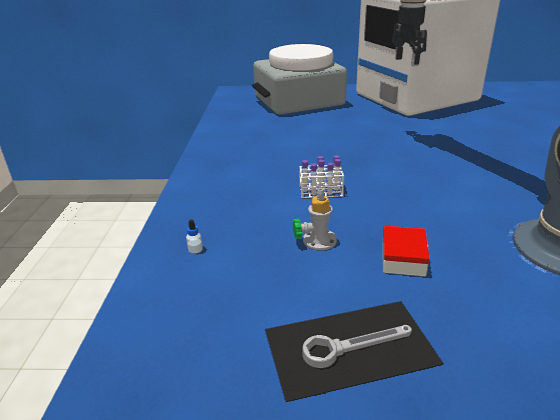

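The top view shows the outlet at (296,231), spanner ring at (166,231) with handle end at (183,292), rack at (389,235), box at (269,306) and bottle at (280,128). The side view agrees, with the handwheel pointing to +x. Next I'll take wrist views.

```bash
cat > h.py <<'E'
from rig import *
import cv2,numpy as np
def R(yaw):
    c,s=np.cos(yaw),np.sin(yaw); return np.array([[c,s,0],[s,-c,0],[0,0,-1.]])
def campose(n,s=None):
    c=camera_params(n)
    if n!="wrist": return c["K"],c["rotation"],c["position"]
    T=c["tool_from_camera"]; return c["K"],s["tcp_rot"]@T[:3,:3],s["position"]+s["tcp_rot"]@T[:3,3]
def atz(cp,u,v,z):
    K,Rc,p=cp; d=Rc@np.linalg.solve(K,[u,v,1]); return p+d*(z-p[2])/d[2]
def proj(cp,X):
    K,Rc,p=cp; q=K@(Rc.T@(np.asarray(X)-p)); return q[:2]/q[2]
def snap(name):
    s=sense(); p,d=camera("wrist"); cv2.imwrite(f"pics/{name}.png",p[:,:,::-1]); np.savez(f"pics/{name}.npz",d=d,pos=s["position"],rot=s["tcp_rot"]); return campose("wrist",s),p,d
def load(name):
    f=np.load(f"pics/{name}.npz"); return campose("wrist",dict(position=f["pos"],tcp_rot=f["rot"]))
E
python3 - <<'E'
from h import *
c=campose("top")
o=atz(c,297,229,.109); r=atz(c,166,231,.02); e=atz(c,183,292,.012)
print(o,r,e,"rack",atz(c,389,235,.09),"box",atz(c,269,306,.048),"bot",atz(c,280,122,.07))
for yaw in np.arange(-3,3.2,.5):
    print(round(yaw,1),[ (q is not None) and np.round(q,2)[[0,4,6]] for q in [inverse_kinematics(p,R(yaw)) for p in ([o[0],o[1],.12],[o[0],o[1],.3],[r[0],r[1],.25])]])
E
```

```text
[ 0.52405006 -0.03197577  0.109     ] [0.53815044 0.29245688 0.02      ] [0.38714489 0.25022734 0.012     ] rack [ 0.50676743 -0.24734921  0.09      ] box [0.34938506 0.03824193 0.048     ] bot [0.79699692 0.00126683 0.07      ]
-3.0 [array([0.6 , 0.5 , 1.23]), array([0.74, 0.27, 1.44]), array([0.15, 0.54, 0.69])]
-2.5 [array([0.83, 0.79, 1.48]), array([0.89, 0.39, 1.82]), array([0.21, 0.63, 1.12])]
-2.0 [array([0.83, 0.79, 1.98]), array([0.89, 0.39, 2.32]), array([0.21, 0.63, 1.62])]
-1.5 [array([-0.81, -0.76, -2.34]), array([-1.  , -0.4 , -2.65]), array([0.21, 0.63, 2.12])]
-1.0 [array([-0.7, -0.6, -2. ]), array([ 0.25,  0.07, -2.66]), array([-1.31, -0.56, -2.61])]
-0.5 [array([ 0.18,  0.15, -2.23]), array([ 0.32,  0.09, -2.18]), array([-1.09, -0.32, -2.34])]
0.0 [array([ 0.26,  0.2 , -1.78]), array([ 0.4 ,  0.11, -1.7 ]), array([ 0.11,  0.49, -2.55])]
0.5 [array([ 0.32,  0.25, -1.32]), array([ 0.45,  0.13, -1.22]), array([ 0.08,  0.45, -2.02])]
1.0 [array([ 0.38,  0.3 , -0.87]), array([ 0.49,  0.15, -0.73]), array([ 0.16,  0.55, -1.6 ])]
1.5 [array([ 0.43,  0.35, -0.41]), array([ 0.54,  0.17, -0.25]), array([ 0.15,  0.54, -1.1 ])]
2.0 [array([0.49, 0.39, 0.05]), array([0.58, 0.19, 0.23]), array([ 0.15,  0.54, -0.6 ])]
2.5 [array([0.54, 0.44, 0.51]), array([0.62, 0.2 , 0.72]), array([ 0.16,  0.55, -0.1 ])]
3.0 [array([0.56, 0.46, 0.98]), array([0.69, 0.24, 1.18]), array([0.17, 0.56, 0.39])]
```

```bash
python3 - <<'E'
from h import *
movep([.524,-.032,.25],R(-2.6)); print(sense()["time_s"],sense()["joint_pos"])
cp,p,d=snap("nut0")
print(proj(cp,[.524,-.032,.109]),proj(cp,[.524,-.032,.132]))
u,v=proj(cp,[.524,-.032,.109]).astype(int)
c=p[v-100:v+100,u-130:u+130]; cv2.imwrite("pics/nut0c.png",cv2.resize(c,None,fx=3,fy=3,interpolation=2)[:,:,::-1]); print(u-130,v-100)
E
```

```text
2.4417 [ 0.87157863  0.46955121 -1.1669946   1.85058588  0.47567462  1.14099437
  1.64629967]
[282.22391258 201.02710685] [282.13811409 211.00461017]
152 101
```

View pics/nut0c.png

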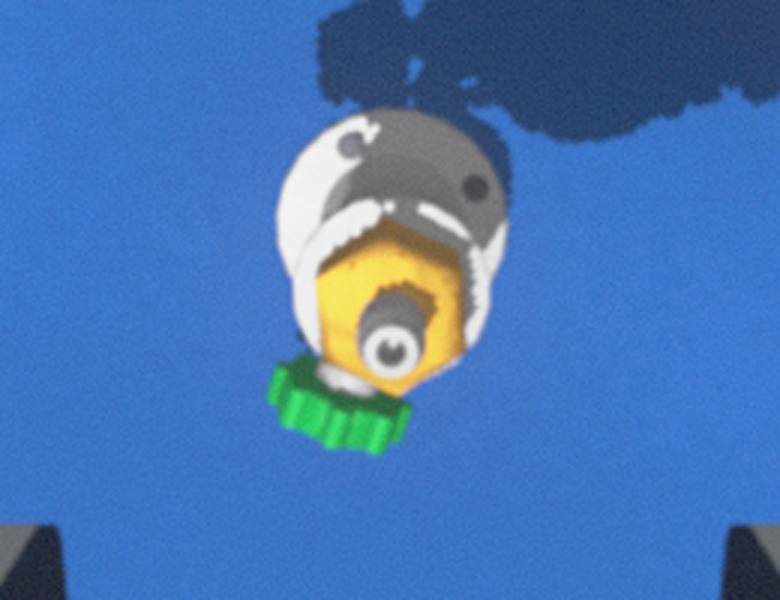

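The hex shows corners at about crop (390,217), (400,393), (320,275), (465,262), (325,360) and (465,350). Its vertical flats face the tool's y axis. The tail top is at crop (390,350).

```bash
python3 - <<'E'
from h import *
cp=load("nut0"); f=lambda u,v,z:atz(cp,152+u/3,101+v/3,z)
print("tail",f(390,350,.132))
print("base",f(392,226,.008), "shoulder",f(392,280,.085))
C=[f(*c,.104) for c in[(390,219),(463,262),(465,350),(400,395),(323,362),(318,273)]]
C=np.array(C)[:,:2]; m=C.mean(0); print(m,np.linalg.norm(C-m,axis=1))
a=np.unwrap(np.arctan2(*(C-m).T[::-1])); k=np.round((a-a[0])/(np.pi/3)); r=a-k*np.pi/3
print("corner angle mod60",np.degrees(r)%60, "yaw tool mod 60",np.degrees(-2.6)%60)
# brass mask
p=cv2.imread("pics/nut0.png"); h=cv2.cvtColor(p,cv2.COLOR_BGR2HSV); mk=cv2.inRange(h,(10,110,60),(32,255,255)); mk[:160]=0;mk[250:]=0
g=f(320,500,.1)
ct=max(cv2.findContours(mk,0,1)[0],key=cv2.contourArea)[:,0]; print(cv2.boundingRect(ct))
P=np.array([atz(cp,*q,.104)[:2] for q in ct]); 
for t in range(0,60,4):
    w=[np.ptp(P@[np.cos(x),np.sin(x)]) for x in np.radians([t,t+60,t+120])]; print(t,np.round(w,4))
E
```

```text
tail [ 0.52805703 -0.02968062  0.132     ]
base [ 0.52818869 -0.02927862  0.008     ] shoulder [ 0.52533341 -0.03086733  0.085     ]
[ 0.52744418 -0.02924715] [0.02315051 0.02104559 0.02049574 0.02213187 0.02193582 0.02070127]
corner angle mod60 [32.78829054 37.37784926 31.49073871 35.39978289 38.07069079 32.85936658] yaw tool mod 60 31.03097326598595
(258, 175, 48, 58)
0 [0.0399 0.0402 0.035 ]
4 [0.0401 0.0388 0.0348]
8 [0.0408 0.0379 0.0356]
12 [0.0418 0.0384 0.0366]
16 [0.0427 0.0388 0.0377]
20 [0.0433 0.0391 0.0387]
24 [0.0437 0.0394 0.0395]
28 [0.0439 0.0395 0.0401]
32 [0.044  0.0396 0.0408]
36 [0.0441 0.0395 0.0412]
40 [0.044  0.0392 0.0415]
44 [0.0436 0.0387 0.0415]
48 [0.0431 0.0381 0.0413]
52 [0.0423 0.0372 0.041 ]
56 [0.0413 0.0361 0.0404]
```

```bash
python3 - <<'E'
from h import *
P=[.5278,-.0296]
command_gripper(.06)
y=-2.535+2*np.pi
move_l([*P,.20],R(y)); hit=move_l([*P,.112],feed=.1,until_force=8)
b=sense(); print("hit",hit,b["position"],b["wrist_force"],b["ft_torque"])
command_gripper(.03,30); s=sense(); print(s["finger_gap"],s["gripper_force"],s["wrist_force"],s["ft_torque"],s["time_s"])
y0=y
while y0-y<2.7:
    y-=.12; movep([*P,b["position"][2]],R(y)); s=sense(); t=s["ft_torque"]-b["ft_torque"]
    print(round(y0-y,2),np.round(t,2),np.round(s["wrist_force"],1),round(s["finger_gap"],4),round(s["time_s"],2))
    if abs(t[2])>.4: break
E
```

```text
hit False [ 0.52832432 -0.0293892   0.11254648] [ 0.05929403 -0.70401203 -0.47541898] [ 0.01913227 -0.05317996 -0.02833363]
0.035350930576164674 34.96881690078226 [ 1.23564776 -2.90861755  6.0154721 ] [-0.70573491 -0.20133902  0.1224811 ] 4.7167
0.12 [-0.88 -0.69 -0.12] [ 3.7 -4.2  1.7] 0.0352 4.97
0.24 [-0.94 -0.66 -0.04] [ 3.  -4.6  2.5] 0.0351 5.22
0.36 [-0.99 -0.67 -0.03] [ 3.  -3.9  1.9] 0.0352 5.47
0.48 [-0.99 -0.69 -0.1 ] [ 2.4 -5.4  2.4] 0.0352 5.72
0.6 [-0.96 -0.7  -0.1 ] [ 4.2 -4.1  2.5] 0.0354 5.97
0.72 [-1.02 -0.64 -0.11] [ 3.4 -4.3  2.8] 0.0351 6.22
0.84 [-1.03 -0.65 -0.07] [ 3.4 -5.4  2.3] 0.0352 6.47
0.96 [-1.09 -0.64 -0.06] [ 3.  -4.6  1.6] 0.0353 6.72
1.08 [-1.11 -0.67 -0.09] [ 2.8 -4.6  2. ] 0.0354 6.97
1.2 [-1.14 -0.64 -0.08] [ 3.2 -5.   2.5] 0.0352 7.22
1.32 [-1.11 -0.56 -0.11] [ 2.8 -5.1  2.6] 0.035 7.47
1.44 [-1.19 -0.63 -0.15] [ 2.1 -5.2  3.4] 0.0354 7.72
1.56 [-1.16 -0.61 -0.12] [ 3.2 -4.8  2.9] 0.0356 7.97
1.68 [-1.24 -0.52 -0.1 ] [ 3.2 -5.4  2.7] 0.035 8.22
1.8 [-1.23 -0.52 -0.07] [ 3.2 -5.4  2.8] 0.0351 8.47
1.92 [-1.24 -0.5  -0.09] [ 2.8 -5.2  2.8] 0.0356 8.72
2.04 [-1.09 -0.39  0.57] [ 1.8 -5.2  4.4] 0.0353 8.97
```

```bash
python3 - <<'E'
from h import *
s=sense(); print("gripped",s["position"],s["tcp_rot"][:,0],s["ft_torque"]); 
x=s["tcp_rot"][:,0]; print("yaw",np.arctan2(x[1],x[0]))
command_gripper(.06); s=sense(); print(s["position"],s["ft_torque"])
move_l([.5278,-.0296,.25],feed=.25); sleep(.2)
cp,p,d=snap("nut1"); u,v=proj(cp,[.528,-.0298,.12]).astype(int)
a=cv2.resize(p[v-55:v+55,u-66:u+66],None,fx=5,fy=5,interpolation=2); print("off1",u-66,v-55)
movep([.47,.272,.25],R(1.3)); print(sense()["joint_pos"]); sleep(.2)
cp,p,d=snap("sp0"); print(sense()["time_s"])
cv2.imwrite("pics/nut1c.png",a[:,:,::-1])
E
```

```text
gripped [ 0.52858654 -0.03041755  0.112991  ] [-0.14315407  0.98969819 -0.0021006 ] [-1.07328439 -0.44326659  0.53850569]
yaw 1.7144442275265048
[ 0.52718164 -0.0288953   0.11212725] [ 0.01435058 -0.02465698 -0.02646818]
off1 219 153
[-0.06332697  0.33289159 -0.66713179  1.82694459  0.23443877  1.0621301
 -1.09157806]
11.7083
```

View pics/nut1c.png

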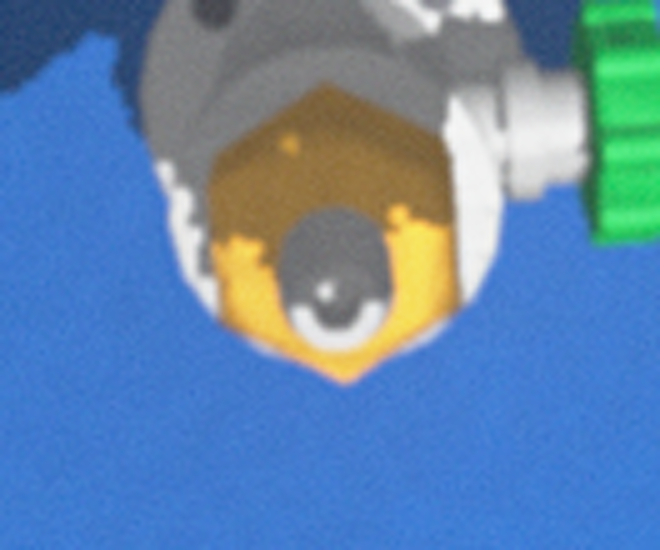

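View pics/sp0.png

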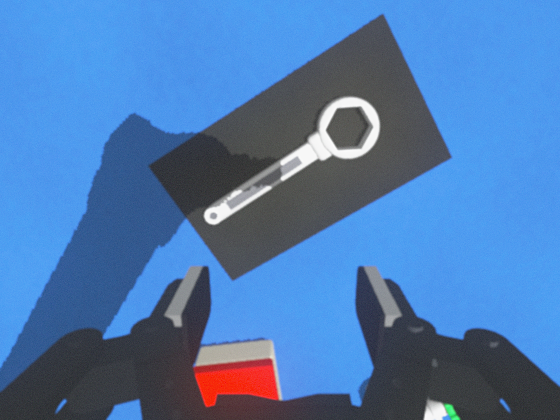

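Nut corners are at crop (326,84), (345,383), (210,165), (447,140), (218,320) and (462,310). In the second view the spanner ring is centred at about (349,127) and the handle-end hole is at (213,216).

```bash
python3 - <<'E'
from h import *
cp=load("nut1"); f=lambda u,v,z:atz(cp,219+u/5,153+v/5,z)[:2]
print("tail",f(336,301,.132))
for z in(.100,.105):
  C=np.array([f(*c,z) for c in[(326,84),(447,140),(463,312),(345,383),(218,320),(210,165)]])
  m=C.mean(0); a=np.unwrap(np.arctan2(*(C-m).T[::-1])); k=np.round((a-a[0])/(np.pi/3)); r=a-k*np.pi/3
  print(m,np.linalg.norm(C-m,axis=1).round(4),"corner mod60",np.degrees(r)%60,"pred",np.degrees(1.7144)%60)
  for i,j in((0,3),(5,4),(1,2)): dd=C[i]-C[j]; print("edge dir mod60",np.degrees(np.arctan2(dd[1],dd[0]))%60)
cp=load("sp0"); g=cv2.imread("pics/sp0.png"); gr=g.min(2)
mk=(gr>120).astype(np.uint8); mk[240:]=0; mk[:, :190]=0
ct=max(cv2.findContours(mk,cv2.RETR_EXTERNAL,1)[0],key=cv2.contourArea)[:,0]
P=np.array([atz(cp,u,v,.021)[:2] for u,v in ct if u>335])
A=np.c_[2*P,np.ones(len(P))]
for _ in range(4):
  s=np.linalg.lstsq(A,(P**2).sum(1),rcond=None)[0]; c=s[:2]; rad=np.sqrt(s[2]+c@c); e=np.linalg.norm(P-c,axis=1)-rad; ok=abs(e)<.0015; P,A=P[ok],A[ok]
print("ring",c,rad,len(P),proj(cp,[*c,.021]))
e=atz(cp,213,216,.015)[:2]; dd=e-c; print("end hole",e,np.linalg.norm(dd),"yaw",np.arctan2(dd[1],dd[0]))
# handle outline edges
H=np.array([atz(cp,u,v,.015)[:2] for u,v in ct if u<312]); rel=H-c; 
for _ in range(3):
  th=np.arctan2(dd[1],dd[0]); n=np.array([-np.sin(th),np.cos(th)]); t=rel@[np.cos(th),np.sin(th)]; w=rel@n
  ok=(t>.05)&(t<.14); hi=np.polyfit(t[ok&(w>0)],w[ok&(w>0)],1); lo=np.polyfit(t[ok&(w<0)],w[ok&(w<0)],1); sl=(hi[0]+lo[0])/2; dd=np.array([np.cos(th+sl),np.sin(th+sl)])
print("handle yaw",np.arctan2(dd[1],dd[0]),hi,lo)
c4=[atz(cp,u,v,.003)[:2] for u,v in((383,14),(451,157),(233,279),(150,164))]; print("mat",np.mean(c4,0),c4)
E
```

```text
tail [ 0.52795221 -0.02928944]
[ 0.52805705 -0.0298722 ] [0.023  0.0219 0.0226 0.0234 0.0219 0.0213] corner mod60 [41.22562867 49.74573377 36.22157369 41.82274248 44.83225311 37.27127185] pred 38.22788439722834
edge dir mod60 41.52678061197149
edge dir mod60 39.74545735095478
edge dir mod60 44.23820443639207
[ 0.5278219 -0.0284016] [0.0225 0.0215 0.0222 0.0229 0.0215 0.0209] corner mod60 [41.22562867 49.74573377 36.22157369 41.82274248 44.83225311 37.27127185] pred 38.22788439722834
edge dir mod60 41.52678061197142
edge dir mod60 39.74545735095471
edge dir mod60 44.23820443639207
ring [0.53975606 0.29674477] 0.027896149078476748 114 [348.68410086 128.07812231]
end hole [0.39170454 0.24820257] 0.1558062899942422 yaw -2.8247637748547914
handle yaw -2.8269720529942193 [-0.00145757  0.00894541] [ 0.00145757 -0.00963759]
mat [0.48936039 0.27630254] [array([0.5927665 , 0.38223078]), array([0.63278415, 0.23979225]), array([0.38574105, 0.17021859]), array([0.34614986, 0.31296852])]
```

```bash
cat >> h.py <<'E'
NUT=np.array([.5286,-.0304]); DZ=.027
def tp(c,yaw,z,d=.06):  # tcp for spanner with ring centre c, underside z, held at distance d
    return [c[0]+d*np.cos(yaw),c[1]+d*np.sin(yaw),z+DZ]
def st(m=""):
    s=sense(); x=s["tcp_rot"][:,0]; print(m,"t%.1f"%s["time_s"],s["position"].round(4),"yaw %.3f"%np.arctan2(x[1],x[0]),"F",s["wrist_force"].round(1),"M",s["ft_torque"].round(2),"gap %.4f"%s["finger_gap"],round(s["gripper_force"])); return s
E
python3 - <<'E'
from h import *
c=[.5398,.2965]; y=-2.826+2*np.pi
command_gripper(.045)
movep(tp(c,y,.06),R(y)); st()
print(move_l(tp(c,y,.003),feed=.08,until_force=8)); st("down")
command_gripper(.01,110); st("grip")
p=sense()["position"]; move_l([p[0],p[1],p[2]+.03],feed=.08); st("up")
move_l([p[0],p[1],.195],feed=.25)
Y=2.281
move_l(tp(NUT,Y,.165),R(Y),feed=.2); sleep(.3); st("over")
q,_=camera("side"); cv2.imwrite("pics/s1.png",cv2.resize(q[110:290,200:440],None,fx=3,fy=3)[:,:,::-1])
E
```

```text
t13.5 [0.483  0.278  0.0872] yaw -2.827 F [-0.2  0.8  0.4] M [ 0.02  0.01 -0.01] gap 0.0449 0
False
down t14.4 [0.4829 0.2782 0.0302] yaw -2.826 F [-1.4  0.9 -0.1] M [0.04 0.02 0.01] gap 0.0448 0
grip t14.8 [0.4832 0.2778 0.031 ] yaw -2.826 F [ 0.  -0.6  5.3] M [-0.36  0.16  0.05] gap 0.0145 108
up t15.3 [0.4833 0.2776 0.0612] yaw -2.826 F [-0.  -0.7 -6. ] M [-0.01  0.01  0.01] gap 0.0145 108
over t17.8 [0.4895 0.0156 0.192 ] yaw 2.282 F [ 0.8 -0.4 -5.1] M [0.05 0.01 0.05] gap 0.0143 108
```

View pics/s1.png

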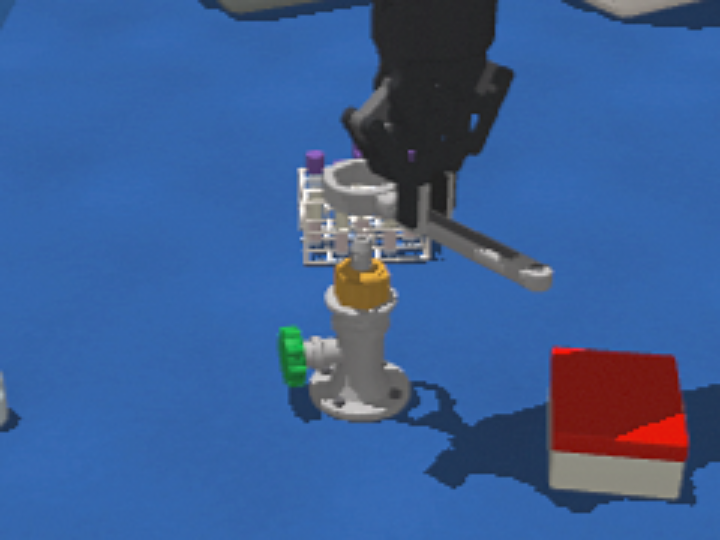

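The spanner is held level, with its ring above the tail. Descending now.

```bash
python3 - <<'E'
from h import *
Y=2.281
print(move_l(tp(NUT,Y,.118),R(Y),feed=.12,until_force=8)); st()
print(move_l(tp(NUT,Y,.0855),R(Y),feed=.03,until_force=12)); st()
E
```

```text
False
 t18.4 [0.4898 0.0154 0.1451] yaw 2.281 F [ 1.   0.5 -5.3] M [-0.   -0.01  0.01] gap 0.0141 108
False
 t19.6 [0.4898 0.0152 0.1128] yaw 2.281 F [-0.3 -1.6 -2. ] M [-0.17 -0.09 -0.04] gap 0.0144 108
```

```bash
python3 - <<'E'
from h import *
Y=2.281
st(); command_gripper(.05); st("open")
move_l(tp(NUT,Y,.19),R(Y),feed=.25); move_l(tp(NUT,Y,.20,.10),R(Y),feed=.25); sleep(.15)
cp,p,d=snap("seat"); st()
for t in(.05,.07,.09,.11,.13,.14):
    r=[]
    for w in np.arange(-.03,.031,.003):
        X=[NUT[0]+t*np.cos(Y)-w*np.sin(Y),NUT[1]+t*np.sin(Y)+w*np.cos(Y),.09]; u,v=proj(cp,X).round().astype(int)
        q=cp[2]+cp[1]@(np.linalg.solve(cp[0],[u,v,1])*d[v,u]); r.append(q[2])
    print(t,np.round(np.array(r)*1000).astype(int))
E
```

```text
t19.6 [0.4898 0.0152 0.1128] yaw 2.281 F [-0.3 -1.6 -2. ] M [-0.17 -0.09 -0.04] gap 0.0144 108
open t20.0 [0.4897 0.0152 0.1127] yaw 2.281 F [-0.5  0.6  0. ] M [0.02 0.02 0.01] gap 0.0500 0
 t21.1 [0.4634 0.0446 0.2262] yaw 2.280 F [-0.6 -0.3 -0.2] M [-0.01 -0.02  0.03] gap 0.0499 0
0.05 [ 1  8 12 12  8 12 17 23 93 93 92 92 92 91 17 13  8  9  9  8  0]
0.07 [  1   1   1   1   1   0   7   9  88  90  90 344  89  88  10   0   1   0
   1   0   0]
0.09 [ 0 -1  1  0  0  1  2  0 83 86 86 86 86 84  1  1  2  1  1  0  2]
0.11 [ 1  0  1  2  1  1  2  2 80 82 83 82 82 81  1  0  0 -1  0  0  0]
0.13 [ 1 -2  1  1  1  1  1  0 76 78 77 77 78 77  1  1  2  2  1  0  1]
0.14 [ 1  2  1  2  0  1  2  0  1 76 76 76 76 75  0  2  2  0  0  2 -1]
```

View pics/seat.png

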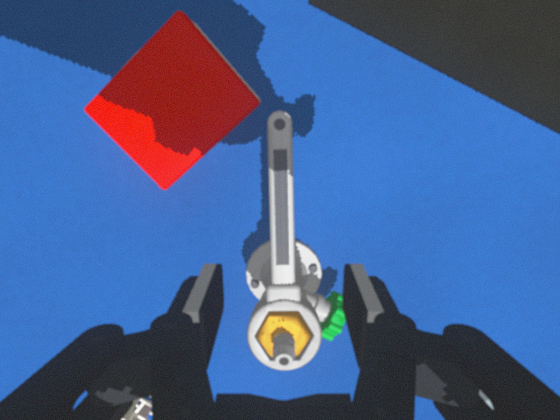

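The spanner is seated on the nut. The handle sags 0.2 rad, and its top is at z = 0.0775 at 130 mm. Next I grip the end and pull.

```bash
python3 - <<'E'
from h import *
Y=2.281; r=.129
P=lambda y,z:[NUT[0]+r*np.cos(y),NUT[1]+r*np.sin(y),z]
move_l(P(Y,.13),R(Y),feed=.2); print(move_l(P(Y,.088),R(Y),feed=.1,until_force=6)); st("down"); b=sense()
command_gripper(.01,50); st("grip")
y=Y; y1=None
def tq():
    s=sense(); rr=s["position"][:2]-NUT; F=s["wrist_force"]-b["wrist_force"]; M=s["ft_torque"]-b["ft_torque"]
    return np.arctan2(rr[1],rr[0]), rr[0]*F[1]-rr[1]*F[0]+M[2], F, M
h=[]
while y>Y-.4:
    y-=.025; move_l(P(y,.088),R(y),feed=.04); a,T,F,M=tq(); h.append((a,T))
    print("y %.3f a %.3f T %.2f"%(y,a,T),F.round(1),"Mz %.2f"%M[2])
    if len(h)>2 and h[-1][1]>1 and abs(h[-1][1]-h[-2][1])<.15: break
st("end")
E
```

```text
False
down t22.3 [0.445  0.0675 0.0884] yaw 2.281 F [0.7 0.4 0.4] M [-0.07 -0.02  0.02] gap 0.0499 0
grip t22.7 [0.4446 0.0672 0.0883] yaw 2.281 F [-0.3 -0.4  1.8] M [-0.21  0.12 -0.04] gap 0.0163 53
y 2.256 a 2.258 T 0.34 [-1.9 -2.1  2.3] Mz -0.02
y 2.231 a 2.235 T 0.45 [-2.2 -2.8  2.8] Mz 0.01
y 2.206 a 2.211 T 0.75 [-2.8 -4.9  2.4] Mz 0.08
y 2.181 a 2.189 T 1.01 [-4.1 -4.9  3.8] Mz 0.21
y 2.156 a 2.167 T 1.18 [-4.6 -5.1  4.4] Mz 0.32
y 2.131 a 2.144 T 1.38 [-4.8 -5.6  5.2] Mz 0.48
y 2.106 a 2.120 T 1.44 [-5.4 -5.9  5.2] Mz 0.45
end t24.5 [0.4614 0.0794 0.0876] yaw 2.108 F [-4.7 -5.5  5.6] M [-1.35  0.93  0.47] gap 0.0168 54
```

```bash
python3 - <<'E'
from h import *
r=.129
P=lambda y,z:[NUT[0]+r*np.cos(y),NUT[1]+r*np.sin(y),z]
y=2.106
while y>1.335+1e-3:
    y=max(y-.0655,1.335); move_l(P(y,.088),R(y),feed=.06); s=sense(); rr=s["position"][:2]-NUT; F=s["wrist_force"]
    print("y %.3f a %.3f T %.2f"%(y,np.arctan2(rr[1],rr[0]),rr[0]*F[1]-rr[1]*F[0]+s["ft_torque"][2]),F.round(1),"gap %.4f"%s["finger_gap"])
st()
E
```

```text
y 2.040 a 2.053 T 1.29 [-5.  -5.3  5.3] gap 0.0167
y 1.975 a 1.988 T 1.15 [-5.  -3.8  5.1] gap 0.0164
y 1.909 a 1.922 T 1.27 [-4.7 -4.9  5.4] gap 0.0163
y 1.844 a 1.857 T 1.33 [-5.9 -4.9  4.9] gap 0.0162
y 1.778 a 1.792 T 1.21 [-5.3 -4.3  6.1] gap 0.0162
y 1.713 a 1.727 T 1.14 [-4.9 -4.   6.2] gap 0.0167
y 1.647 a 1.661 T 1.24 [-5.8 -3.5  6.7] gap 0.0166
y 1.582 a 1.596 T 1.19 [-5.3 -3.3  6.5] gap 0.0166
y 1.516 a 1.530 T 1.14 [-5.3 -3.5  6. ] gap 0.0162
y 1.451 a 1.465 T 1.06 [-5.  -2.9  6. ] gap 0.0164
y 1.385 a 1.400 T 1.13 [-5.4 -2.9  6.5] gap 0.0161
y 1.335 a 1.350 T 1.30 [-6.3 -2.1  6.5] gap 0.0165
 t27.9 [0.5568 0.0953 0.0876] yaw 1.338 F [-6.3 -2.1  6.5] M [-0.65  1.45  0.57] gap 0.0165 54
```

```bash
python3 - <<'E'
from h import *
r=.129
P=lambda y,z,r=r:[NUT[0]+r*np.cos(y),NUT[1]+r*np.sin(y),z]
Y=1.36
move_l(P(Y,.088),R(Y),feed=.04); command_gripper(.05); st("open")
move_l(P(Y,.16),R(Y),feed=.25); move_l(P(Y,.23,.075),R(Y),feed=.25); sleep(.15)
cp,p,d=snap("after"); st()
K=cp[0]; v,u=np.mgrid[:420,:560]; X=np.stack([(u-K[0,2])/K[0,0]*d,(v-K[1,2])/K[1,1]*d,d],-1)@cp[1].T+cp[2]
rel=X[...,:2]-NUT; t=rel@[np.cos(Y),np.sin(Y)]; w=rel@[-np.sin(Y),np.cos(Y)]
m=(X[...,2]>.06)&(X[...,2]<.11)&(t>.045)&(t<.15)&(abs(w)<.03)
print(m.sum(),"yaw off",np.polyfit(t[m],w[m],1),"z",np.polyfit(t[m],X[...,2][m],1))
u,v=proj(cp,[*NUT,.1]).astype(int); u0,v0=u-80,min(v-70,300); print(u0,v0)
cv2.imwrite("pics/afterc.png",cv2.resize(p[v0:v0+120,u0:u0+160],None,fx=5,fy=5,interpolation=2)[:,:,::-1])
E
```

```text
open t28.6 [0.5558 0.0963 0.0879] yaw 1.360 F [-0.2  0.7 -1. ] M [0.07 0.17 0.05] gap 0.0500 0
 t29.8 [0.5435 0.0439 0.2284] yaw 1.362 F [-0.2  0.9  0.7] M [0.06 0.02 0.02] gap 0.0500 0
3848 yaw off [0.12805231 0.0001781 ] z [-0.19572022  0.10250429]
205 233
```

View pics/afterc.png

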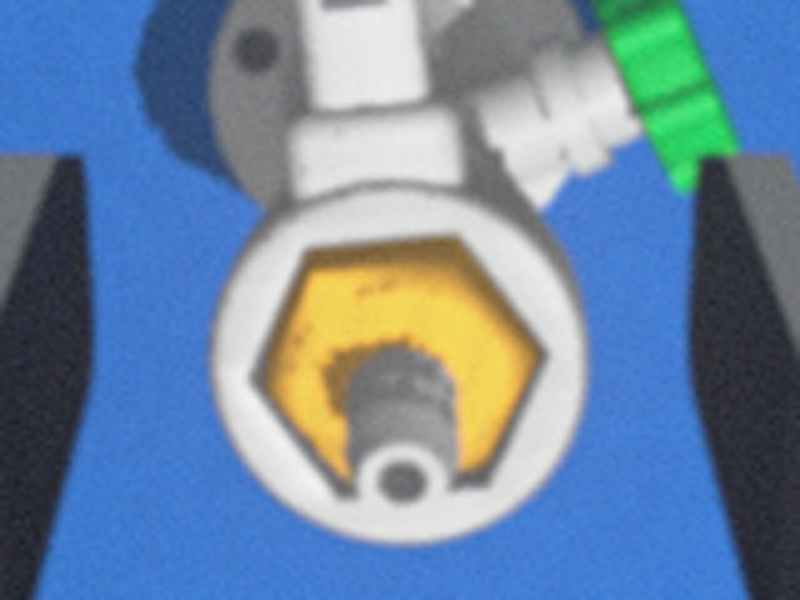

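Brass is visible around the ring's hex, with the ring seated and the handle now at yaw of about 1.487. Next I grip the middle along the sag, level it and lift straight off.

```bash
python3 - <<'E'
from h import *
Y=1.49; s=.196
def RT(s):
    x=np.array([np.cos(Y)*np.cos(s),np.sin(Y)*np.cos(s),-np.sin(s)]); y=np.array([np.sin(Y),-np.cos(Y),0]); return np.c_[x,y,np.cross(x,y)]
A=RT(s); t=.059
q=np.array([NUT[0]+t*np.cos(Y),NUT[1]+t*np.sin(Y),.1025-.196*t-.012])
g=q-A[:,2]*.027
print(A.round(2))
move_l(g-A[:,2]*.05,A,feed=.2); print(move_l(g,A,feed=.1,until_force=8)); st("down")
command_gripper(.01,110); st("grip")
L=tp(NUT,Y,.089,.06)
move_l(L,RT(0),feed=.03); st("level")
hit=move_l([L[0],L[1],L[2]+.03],RT(0),feed=.04,until_force=35); st("up %s"%hit)
E
```

```text
[[ 0.08  1.   -0.02]
 [ 0.98 -0.08 -0.19]
 [-0.19  0.   -0.98]]
False
down t30.9 [0.5343 0.0337 0.1059] yaw 1.489 F [ 0.5 -0.7 -0.9] M [ 0.23  0.01 -0.05] gap 0.0501 0
grip t31.4 [0.5341 0.034  0.1061] yaw 1.490 F [-0.3  0.9  4.2] M [ 0.15  0.2  -0.06] gap 0.0144 108
level t31.9 [0.5333 0.0297 0.1154] yaw 1.490 F [ 1.6  2.4 -5.2] M [ 0.54 -0.31  0.11] gap 0.0145 108
up False t32.8 [0.5331 0.0291 0.1458] yaw 1.490 F [-0.2  0.4 -4.4] M [0.03 0.04 0.02] gap 0.0142 108
```

```bash
python3 - <<'E'
from h import *
Y=1.49; x=np.array([np.cos(Y),np.sin(Y)]); yv=np.array([np.sin(Y),-np.cos(Y)])
p=sense()["position"]; move_l([p[0],p[1],.25],feed=.2)
c=NUT-.065*x+.05*yv; move_l([*c,.25],feed=.25); sleep(.2)
cp,p,d=snap("fin"); st(); u,v=proj(cp,[*NUT,.105]).astype(int); u0,v0=u-66,v-55; print(u0,v0)
cv2.imwrite("pics/finc.png",cv2.resize(p[v0:v0+110,u0:u0+132],None,fx=5,fy=5,interpolation=2)[:,:,::-1])
E
```

```text
t34.4 [ 0.573  -0.0979  0.2499] yaw 1.492 F [ 0.6  0.  -4.7] M [0.05 0.03 0.01] gap 0.0144 108
144 56
```

View pics/finc.png

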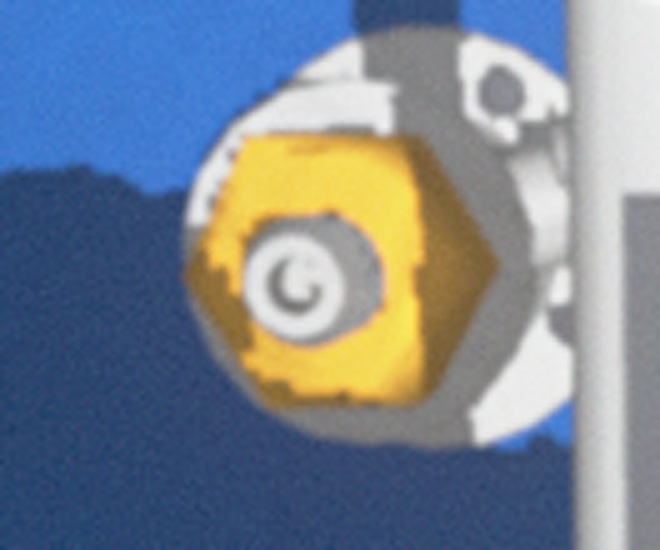

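The nut's edges now run parallel to the tool's y axis, with corners at (187,270) and (497,265). The flat normal is therefore about 1.49 rad, against 2.29 before: about 0.80 rad tighter. Now I lay the spanner back on the mat.

```bash
python3 - <<'E'
from h import *
y=-2.826+2*np.pi; c=[.5398,.2965]
movep(tp(c,y,.20),R(y)); st()
move_l(tp(c,y,.03),R(y),feed=.2); sleep(.2); st("b")
hit=move_l(tp(c,y,.0025),R(y),feed=.02,until_force=3); s=st("down %s"%hit)
z=s["position"][2]
if z>.032: print(move_l([s["position"][0],s["position"][1],.0305],R(y),feed=.015,until_force=8)); st("more")
E
```

```text
t35.8 [0.4838 0.2764 0.2268] yaw -2.829 F [ 1.9 -0.3 -4.4] M [-0.   -0.    0.02] gap 0.0143 108
b t37.0 [0.4834 0.2783 0.0582] yaw -2.826 F [ 0.2  0.6 -4. ] M [0.   0.02 0.03] gap 0.0146 108
down True t38.2 [0.4827 0.2779 0.0323] yaw -2.826 F [-0.6 -0.1  5.9] M [-0.09 -0.14  0.  ] gap 0.0139 109
True
more t38.4 [0.4827 0.278  0.0322] yaw -2.826 F [-0.5 -0.5  5.4] M [-0.3  -0.05  0.03] gap 0.0142 109
```

```bash
python3 - <<'E'
from h import *
command_gripper(.04); st("open")
p=sense()["position"]; move_l([p[0],p[1],.10],feed=.15); move_l([p[0],p[1],.30],feed=.3); sleep(.2); st()
q,_=camera("side"); cv2.imwrite("pics/s2.png",q[:,:,::-1])
E
```

```text
open t38.7 [0.482  0.2773 0.031 ] yaw -2.826 F [-0.   0.5 -0.3] M [-0.04 -0.04  0.05] gap 0.0397 0
 t40.4 [0.4815 0.2766 0.2981] yaw -2.826 F [-0.1 -0.2  0.1] M [ 0.03 -0.   -0.04] gap 0.0399 0
```

View pics/s2.png

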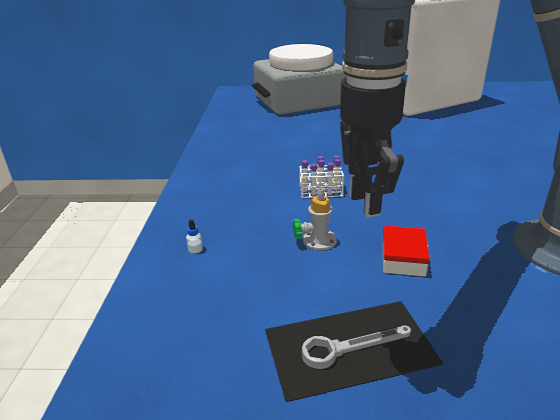

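The spanner lies flat on the mat (ring at (319,352)), and the bystanders are unmoved. One last numeric check of the nut's turn before I hand in.

```bash
python3 - <<'E'
from h import *
def ang(n,u0,v0,cs):
    cp=load(n); C=np.array([atz(cp,u0+u/5,v0+v/5,.103)[:2] for u,v in cs]); m=C.mean(0)
    r=np.exp(6j*np.arctan2(*(C-m).T[::-1])); return m,np.degrees(np.angle(r.sum()))/6%60
a=ang("nut1",219,153,[(326,84),(447,140),(463,312),(345,383),(218,320),(210,165)])
b=ang("fin",144,56,[(243,135),(422,135),(497,265),(428,405),(267,408),(187,270)])
print(a,b,np.radians((a[1]-b[1])%60))
E
```

```text
(array([ 0.53011295, -0.02994001]), np.float64(41.787264857873495)) (array([ 0.53082646, -0.03127052]), np.float64(55.90396332340914)) 0.8008146834617695
```

```bash
python3 -c "
from rig import *
print(finish_job())"
```

```text
the job is handed in; nothing more can be done
None
```

I ran the nut up to its hand-tight stop with the fingers, then pulled it about 0.80 rad further by the end of the spanner handle (target 0.79, measured from the camera images). The spanner is back flat on the mat, the rack, bottle and box look unmoved, and the job was handed in at about 40 s.

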